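Refit the filter rings of a desktop fume extractor

ROBOT

A 6-joint arm with a two-finger parallel gripper is mounted at the origin on the work surface. World frame = base frame: x ahead of the robot, y to its left, z up, the work surface at z = 0. Lengths are in m, angles in rad, forces in N, time in s.
With the tool pointing down it reaches from about 0.4 to 0.825 m from the base axis. Payload 7 kg.
Tool frame: the origin (TCP) lies at the very end of the fingers, on their centre line; the grasp point (between the pads) lies behind it (robot.tcp_to_grasp is the z of the grasp point in the tool frame, in m); z points along the fingers, y is the line along which they close (so a half turn about z gives the same grasp; the last joint's range is limited). The gripper opens to 88 mm and grips with 3 to 60 N. Pads are 19 mm wide; open, the fingers measure 130 mm over their backs; the gripper's body (78 mm by 193 mm) begins 47 mm behind the grasp point.
Start: joints at [1.455, 0.359, 0.012, 0, -1.224, -0.288], TCP at [0.265, 0.621, 0.227] pointing down, gripper open.
Joint ranges: [-3.07, 3.07], [-1.43, 2.12], [-1.02, 1.25], [-3.03, 1.67], [-3.05, -0], [-3.03, 3.03]. Speed limits (rad/s): [2.39, 2.39, 3.01, 3.14, 3.14, 3.14].

INTERFACE

Orientations are given as a rotation vector (axis times angle).
In Python, from rig import robot, vision, workorder, finder gives the robot as it stands. The module is installed in compiled form; this text tells all that it offers.
- The arm moves only by the shell command python3 -m pendant 'ROWS'. ROWS is JSON, a list of rows, each an object of numbers: "wx", "wy", "wz": the turn, a rotation vector about the tool's x, y, z in degrees; "x", "y", "z": the shift along the tool's x, y, z in mm; "fingers": the opening, from 0 (shut) to 1 (fully open). A call has exactly 10 rows; each row shifts and turns the commanded pose from where the row before left it, along the tool's axes as they then stand; what a row does not reach is not made up. A row lasts 1/8 s, in which the tool goes at most 62.5 mm and 10.7 degrees, less where a joint would pass 70% of its speed; a pose out of reach is approached as far as the arm can. A call with a gripper value outside its range is refused whole. The fingers move at their own pace and stop on an object; the grip force is fixed at half the most. Time passes only in rows, so rows that do not move let the fingers close, or fill a call up. It gives the time, the measured TCP pose, the force, the opening and the grip force at its end, in the units of the state.
- robot.sense(): the state, without advancing time (a new reading comes with each control period).
- vision.camera(name): name is "scene" or "top"; returns the picture (420x560x3 uint8, red, green, blue); there is no depth.
- vision.camera_model(name): a dict with "intrinsics" (3x3 intrinsics, pixels), "camera_from_world" (4x4, takes a point from world to camera coordinates). Camera axes: x right, y down, z forward; pixel columns grow to the right and rows downward; lengths in m; the calibration is good to about 2 mm. A picture is of the moment at which its call begins. camera_model takes no time and is no camera call.
- workorder.hand_in(): hands the job in; it is judged then, once.
Trained networks look in the newest picture that a camera, given by its name, has taken for a name from the list of things; names that differ only in an ending like _2 or _b are one class to them, and where a whole thing is asked for, a point or a joint stands for the part that bears it (a point fixed in the world has none). Each returns a list of dicts, best first, with "confidence" (0 to 1); they miss things now and then, are a little off and sometimes report something else, mostly with a low value. They report only what shows in the picture. A call takes as long as a camera call. They do not tell look-alikes from the thing itself.
- finder.find_in(camera, label): "bbox" ([left, top, right, bottom] as shares, 0 to 1, of the picture: columns of its width, rows of its height, round what is visible of it).
- finder.regions_of(camera, label): "mask" (420x560 bool, what is visible of it) and "bbox" ([left, top, right, bottom] as shares, 0 to 1, of the picture: columns of its width, rows of its height, round what is visible of it).
The state is a dict: "time": time; "joints": joint angles; "qd": joint speeds; "tau": joint torques, N m; "position": TCP position; "tcp_rot": TCP orientation; "wrist_force": force on the tool from outside, world axes, zero at the start; "ft_torque": the same for the moment, N m; "gripper_width": finger opening in m; "gripper_force": force on a finger pad.
Only numpy, scipy, OpenCV 4.12 (cv2) and the standard library are available. Lean on these libraries where they do the work, as an engineer would, in place of code of your own. Each camera call takes 0.05 s, during which the arm holds its last target. There are 200 camera calls.

TASK

Refit the fume extractor's three filter rings on its sloping post, hub side outwards: the black carbon ring first, then the white pleated fine filter, then the blue foam pre-filter on top. Slide each one fully home, against the deck or the ring below, and let go of it before the next; they are delicate, so lower them down the post and do not drop them. Leave everything else on the bench where it is.

Things in the scene. Friction and masses are not known exactly. Their poses are not given: they have to be found in the camera images.
- carbon: Carbon filter ring: black, steel bands, orange hub. Loose, flat on the mat, hub up. Origin at centre of underside; z along its axis, out of the hub. 112 mm across, body 44 mm high; on top a round hub 44 mm across, 14 mm high, to grip from outside. 29 mm bore right through. Underside recess 60 mm across, 15 mm deep takes the hub below, so stacked bodies meet face to face. About 320 g.
- hepa: Fine filter ring: white, pleated, white hub. Loose, flat on the mat, hub up. Origin at centre of underside; z along its axis, out of the hub. 112 mm across, body 26 mm high; on top a round hub 44 mm across, 14 mm high, to grip from outside. 29 mm bore right through. Underside recess 60 mm across, 15 mm deep takes the hub below, so stacked bodies meet face to face. About 200 g.
- prefilter: Foam pre-filter ring: blue, grey edge and hub. Loose, flat on the mat, hub up. Origin at centre of underside; z along its axis, out of the hub. 112 mm across, body 22 mm high; on top a round hub 44 mm across, 14 mm high, to grip from outside. 29 mm bore right through. Underside recess 60 mm across, 15 mm deep takes the hub below, so stacked bodies meet face to face. About 130 g.
- post_foot (a point): Where the aluminium locating post's axis meets the grey slotted filter deck of the fume extractor (white 172 mm square head in a dark steel yoke, fixed), 132 mm above the bench. Deck and post are tipped 25 degrees, roughly towards the robot: z runs out along the post, y is level, x up the slope. Origins of rings fully home: first ring here, second 44 mm along z, third 70 mm.
- post_tip (a point): The tip of the locating post, on its axis, 108 mm out from post_foot; same axes. The post is 25 mm across, its last 12 mm tapered to 10 mm. With all rings home it just shows (2 mm) above the last hub. The deck is flat for 76 mm either way, then has a 4 mm raised frame.
- phone: Bystander: opened phone, 160 x 76 x 9 mm, lying flat; origin at centre of its underside.
- display: Bystander: the phone's removed display panel, copper-backed, 158 x 74 x 5 mm, flat; origin at centre of its underside.
- screwdriver: Bystander: red-handled screwdriver lying down, 160 mm long along its x; origin on the mat below its middle.
- screw_tray: Bystander: blue screw tray with six compartments, 90 x 130 x 18 mm; origin at centre of its underside.
- suction_cup: Bystander: red rubber suction cup with a knob, 56 mm across, 40 mm high; origin at centre of its underside.
- tweezers: Bystander: steel tweezers lying down, 135 mm long along their x, 9 mm high; origin below their middle.
- cleaner: Bystander: white plastic bottle with a blue cap, 60 mm across, 150 mm high; origin at centre of its underside.
- cover: Bystander: white slotted drum, the extractor's filter cover, taken off and standing open side down, 132 mm across, 122 mm high; origin at centre of its underside.
There are look-alikes about, which are no part of the job. Leave any green look-alike of the carbon alone. Of the things that look like the prefilter, take the one that is farthest to the robot's right at the start.

How it is judged:
On the way, in this order (a step that is already met when the one before it is completed fails the run):
1. the carbon ring is fully home on the post and let go (z of carbon in the frame of post_foot between -0.004 and 0.004 m and x of carbon in the frame of post_foot between -0.005 and 0.005 m and y of carbon in the frame of post_foot between -0.005 and 0.005 m and angle between the z axis of carbon and the z axis of post_foot, either way round below 0.07 rad and contact force between the fingers and carbon below 0.1 N and linear speed of carbon below 0.02 m/s), for 0.2 s.
2. the fine ring is fully home on the post and let go (z of hepa in the frame of post_foot between 0.04 and 0.048 m and x of hepa in the frame of post_foot between -0.005 and 0.005 m and y of hepa in the frame of post_foot between -0.005 and 0.005 m and angle between the z axis of hepa and the z axis of post_foot, either way round below 0.07 rad and contact force between the fingers and hepa below 0.1 N and linear speed of hepa below 0.02 m/s), for 0.2 s.
3. the pre-filter ring is fully home on the post and let go (z of prefilter in the frame of post_foot between 0.066 and 0.074 m and x of prefilter in the frame of post_foot between -0.005 and 0.005 m and y of prefilter in the frame of post_foot between -0.005 and 0.005 m and angle between the z axis of prefilter and the z axis of post_foot, either way round below 0.07 rad and contact force between the fingers and prefilter below 0.1 N and linear speed of prefilter below 0.02 m/s), for 0.2 s.
At the end, for the whole second after the job is handed in: All three rings are threaded on the post, hub outwards, carbon against the deck, fine filter against it, pre-filter on top: each origin within 4 mm of its home height (0, 44, 70 mm along the post), within 5 mm of the post's axis either way and square to it within 4 degrees, at rest and let go (all of step 1 and all of step 2 and all of step 3); the robot touches nothing.
It fails at once if a filter ring is dropped (moves faster than 0.5 m/s while the fingers do not hold it) ((contact force between the fingers and carbon below 0.1 N and linear speed of carbon above 0.5 m/s) or (contact force between the fingers and hepa below 0.1 N and linear speed of hepa above 0.5 m/s) or (contact force between the fingers and prefilter below 0.1 N and linear speed of prefilter above 0.5 m/s)).
It fails at once if something else on the bench is pushed more than 30 mm from its place (distance of any of phone, display, screwdriver, screw_tray, suction_cup, tweezers, cleaner, cover from where it was at the start of the episode above 0.03 m).
It also fails if it takes over 72 s, if anything falls off the work surface, if the arm or the gripper's body presses on something with over 40 N, if the wrist force passes 120 N, or if a joint passes its speed limit or range.

## Working session

There is one attempt and no reset: what is moved stays moved. The work goes in short steps, Python scripts to look and compute and a shell command to move; the robot and the scene stay as the last step left them, time stands still between calls to the robot, and variables do not carry over. Pictures are saved under pics/ and viewed, at most 10 in all, crops included, and the job is handed in when it is done.

```bash
mkdir -p pics; ls
cat > look.py <<'E'
import cv2,sys
from rig import vision
def save(cam,name):
    im=vision.camera(cam); cv2.imwrite('pics/'+name,im[:,:,::-1]); return im
E
python3 - <<'E'
from look import save
from rig import robot,vision,finder
import numpy as np
np.set_printoptions(precision=4,suppress=True)
save('top','top0.png');save('scene','scene0.png')
for c in('top','scene'):
    m=vision.camera_model(c);print(c,m['intrinsics'],m['camera_from_world'])
    for l in('carbon','hepa','prefilter','post_tip','post_foot'):
        print(l,[(round(d['confidence'],2),(np.array(d['bbox'])*[560,420,560,420]).round(1)) for d in finder.find_in(c,l)])
s=robot.sense();print(s,robot.tcp_to_grasp)
E
```

```text
pics
top [[517.0361   0.     279.9698]
 [  0.     517.0361 209.9244]
 [  0.       0.       1.    ]] [[-0.017  -0.9998  0.005   0.0175]
 [-0.9864  0.0159 -0.1634  0.5403]
 [ 0.1632 -0.0077 -0.9866  1.3669]
 [ 0.      0.      0.      1.    ]]
carbon [(0.91, array([353.1, 230.4, 401.3, 275.7]))]
hepa [(0.67, array([136.5, 184.1, 177.1, 226.8]))]
prefilter [(0.92, array([103.1, 259.4, 146.3, 299.4])), (0.84, array([165.2, 225.8, 209.4, 267.4])), (0.47, array([355. , 232.3, 402.1, 276. ]))]
post_tip [(0.66, array([263.8, 137.3, 339.7, 218.4]))]
post_foot [(0.96, array([263.8, 136.8, 343.3, 214.1]))]
scene [[529.3244   0.     277.113 ]
 [  0.     529.3244 205.4532]
 [  0.       0.       1.    ]] [[-0.7475  0.664  -0.0186  0.4128]
 [ 0.5219  0.5698 -0.6348 -0.1707]
 [-0.4109 -0.4842 -0.7725  1.816 ]
 [ 0.      0.      0.      1.    ]]
carbon [(0.79, array([242.2, 113.7, 272.6, 143.9])), (0.69, array([240.9, 156.9, 273.7, 192.3])), (0.56, array([301.3, 205.7, 353.9, 247.4]))]
hepa [(0.68, array([342.3, 308.2, 383.5, 346.1]))]
prefilter [(0.75, array([417.4, 280.1, 459.2, 324.4])), (0.67, array([351. , 260.1, 391.9, 298.3]))]
post_tip [(0.86, array([202.9, 184.1, 288.8, 264.7]))]
post_foot [(0.61, array([203.4, 185.5, 291. , 262.3])), (0.51, array([166.9, 170.2, 213.3, 207.3]))]
{'time': 0.6, 'joints': array([ 1.4551,  0.3586,  0.0119, -0.    , -1.2241, -0.2881]), 'qd': array([ 0.    ,  0.0011,  0.0005,  0.0001,  0.0006, -0.0009]), 'tau': array([  0.001 , -58.1995,  29.3181,   6.9997,   0.0123,  -0.    ]), 'position': array([0.2652, 0.6207, 0.2266]), 'tcp_rot': array([-3.0778,  0.63  ,  0.    ]), 'wrist_force': array([ 0.0152, -0.3703,  1.1443]), 'ft_torque': array([-0.0175, -0.0244,  0.0197]), 'gripper_force': 0.0, 'gripper_width': 0.08766487242288609} -0.0188
```

View pics/top0.png

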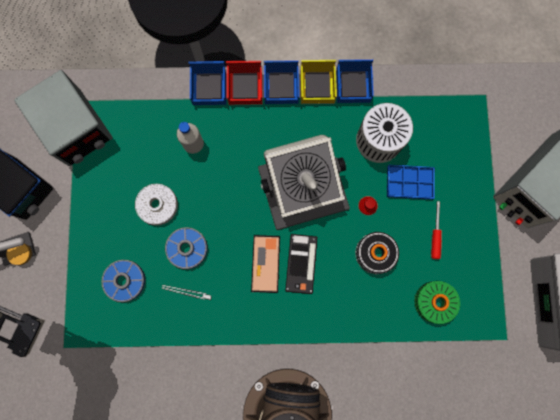

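View pics/scene0.png

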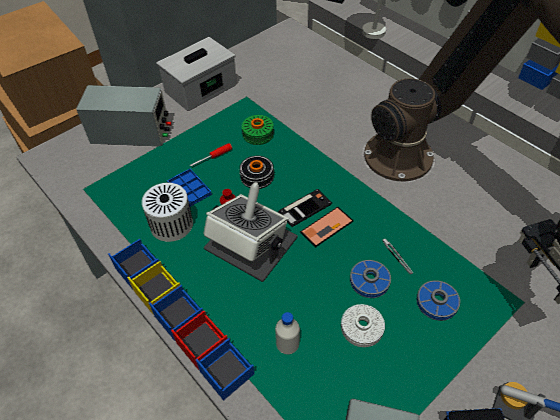

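Prefilter look-alikes in the top picture are blue rings at (186,248) and (123,281). The robot's right is image-right, so (186,248) is the one. The carbon is the black ring with an orange hub at (378,252); the green ring at (439,302) is left alone. Next come an enlarged crop to confirm this, and silhouette fits.

```bash
cat > fit.py <<'E'
import numpy as np,cv2
from rig import vision,finder
from scipy.optimize import minimize
M={c:vision.camera_model(c) for c in('top','scene')}
def proj(c,P):
    P=np.atleast_2d(P);T=M[c]['camera_from_world'];q=P@T[:3,:3].T+T[:3,3];u=q@M[c]['intrinsics'].T
    return u[:,:2]/u[:,2:]
a=np.linspace(0,2*np.pi,60,endpoint=False)
def ringpts(h):
    P=[]
    for r,z in((.056,0),(.056,h),(.022,h),(.022,h+.014)):
        P.append(np.c_[r*np.cos(a),r*np.sin(a),0*a+z])
    return np.vstack(P)
def sil(c,P):
    """silhouette hull centre and area bbox"""
    h=cv2.convexHull(proj(c,P).astype(np.float32))[:,0];return h
def backproj(c,uv,z):
    m=M[c];R=m['camera_from_world'][:3,:3];t=m['camera_from_world'][:3,3]
    o=-R.T@t;d=R.T@np.linalg.inv(m['intrinsics'])@[uv[0],uv[1],1];return o+d*(z-o[2])/d[2]
E
python3 - <<'E'
from fit import *
np.set_printoptions(precision=4,suppress=True)
from look import save
ims={c:vision.camera(c) for c in M}
H={'carbon':.044,'hepa':.026,'prefilter':.022}
for c in M:
  for l in H:
    for d in finder.regions_of(c,l):
        mk=d['mask'].astype(np.uint8)
        if mk.sum()<200: continue
        cs,_=cv2.findContours(mk,cv2.RETR_EXTERNAL,cv2.CHAIN_APPROX_NONE)
        k=max(cs,key=cv2.contourArea);hull=cv2.convexHull(k)
        f=lambda h:np.array([cv2.moments(h)['m10'],cv2.moments(h)['m01']])/cv2.moments(h)['m00']
        tgt=f(hull);x=backproj(c,tgt,H[l]/2)
        for _ in range(6):
            s=sil(c,ringpts(H[l])+[x[0],x[1],0]);e=tgt-f(s.reshape(-1,1,2))
            x=backproj(c,proj(c,[x[0],x[1],0])[0]+e,0)
        print(c,l,round(d['confidence'],2),tgt,x[:2],'area',cv2.contourArea(hull),cv2.contourArea(s))
t,s=ims['top'],ims['scene']
R=lambda im,x,y,w,h,W,Hh:cv2.resize(im[y:y+h,x:x+w],(W,Hh),interpolation=cv2.INTER_CUBIC)
top=np.hstack([R(t,255,130,100,75,400,300),R(s,195,175,100,75,400,300)])
bot=np.hstack([R(t,90,180,133,100,400,300),R(t,340,220,133,100,400,300)])
cv2.imwrite('pics/crop1.png',np.vstack([top,bot])[:,:,::-1])
E
```

```text
top carbon 0.91 [436.3208 301.3963] [ 0.2877 -0.408 ] area 1493.0 1579.5820614551194
top carbon 0.66 [189.2775 137.5027] [0.7559 0.2615] area 519.5 1392.6286039932747
top carbon 0.57 [376.6532 252.1897] [ 0.4225 -0.2533] area 1384.5 1449.683071600506
top hepa 0.77 [155.6219 204.0096] [0.568  0.3548] area 1371.0 1353.3430307165254
top prefilter 0.95 [185.7016 247.6045] [0.4449 0.2697] area 1255.0 1356.783986848197
scene carbon 0.79 [256.5004 171.5597] [ 0.4165 -0.2549] area 879.0 966.0760996284662
scene carbon 0.66 [257.9632 129.8665] [ 0.282  -0.4059] area 684.0 823.2650186055689
scene hepa 0.94 [362.5991 325.3156] [0.5635 0.3539] area 1403.5 1487.2983069713227
scene prefilter 0.72 [438.3716 300.4201] [0.3545 0.4414] area 1395.0 1361.591074865777
scene prefilter 0.65 [370.3058 278.5241] [0.4397 0.27  ] area 1191.0 1233.5985463084653
```

View pics/crop1.png

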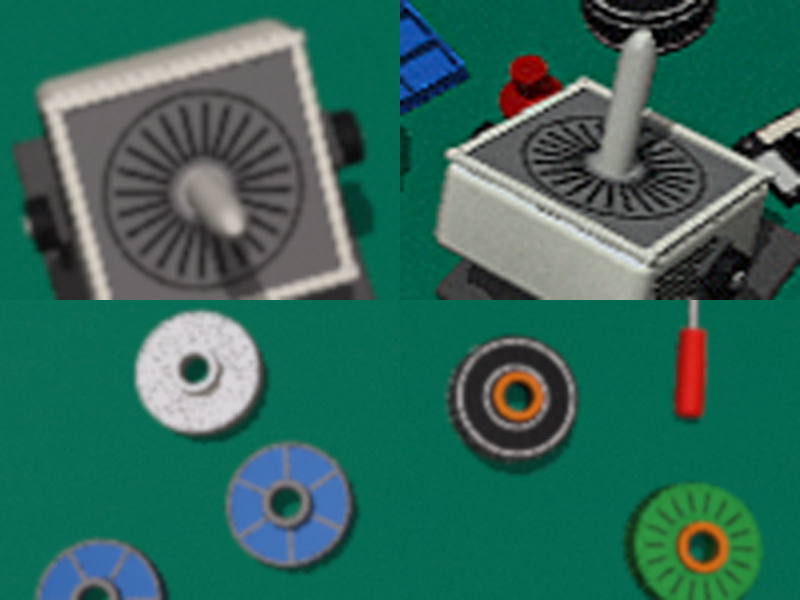

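The crop confirms it. The carbon hub is at top (379,252), the right-hand prefilter at (186,248), the hepa at (155,203), and the post tip at top (313.7,187) and scene (255.7,183). Now I'll fit the post pose and refine the hubs.

```bash
cat > post.py <<'E'
from fit import *
from scipy.optimize import least_squares
np.set_printoptions(precision=4,suppress=True)
def axes(psi):
    c,s=np.cos(psi),np.sin(psi);t=np.radians(25)
    x=np.array([np.cos(t)*c,np.cos(t)*s,np.sin(t)]);z=np.array([-np.sin(t)*c,-np.sin(t)*s,np.cos(t)])
    return np.c_[x,np.cross(z,x),z]
k=.086
obs=[('top',(313.7,187),(0,0,.108)),('scene',(255.7,183.2),(0,0,.108)),
('top',(330.5,138.3),(k,-k,.004)),('top',(267.5,158),(k,k,.004)),('top',(344.5,201),(-k,-k,.004)),
('scene',(208,213.8),(k,-k,.004)),('scene',(258.7,237.5),(k,k,.004)),('scene',(287.5,220),(-k,k,.004)),('scene',(241.2,196.2),(-k,-k,.004))]
def res(p,o=obs):
    A=axes(p[2]);f=np.array([p[0],p[1],.132])
    return np.array([proj(c,f+A@q)[0]-u for c,u,q in o]).ravel()
r=least_squares(res,[.6,-.05,.2],loss='soft_l1')
if __name__=='__main__':
    print(r.x,'\n',res(r.x).reshape(-1,2))
    for c in M:
        o=[q for q in obs if q[0]==c];rr=least_squares(res,r.x,args=(o,));print(c,rr.x)
    A=axes(r.x[2]);print(A,'tip',np.array([*r.x[:2],.132])+A[:,2]*.108)
    for c in M:
        im=vision.camera(c);hsv=cv2.cvtColor(im,cv2.COLOR_RGB2HSV)
        mk=cv2.inRange(hsv,(5,150,120),(20,255,255))
        p=proj(c,[.42,-.254,.058])[0].astype(int);m=np.zeros_like(mk);cv2.circle(m,tuple(map(int,p)),16,255,-1);mk&=m
        pts=cv2.findNonZero(mk)[:,0];h=cv2.convexHull(pts);(e,_,_)=cv2.fitEllipse(h);print(c,'orange',len(pts),e,backproj(c,e,.057))
        g=cv2.cvtColor(im,cv2.COLOR_RGB2GRAY)
        G=(hsv[:,:,0]>60)&(hsv[:,:,0]<100)&(hsv[:,:,1]>90)   # green mat (seen through bore, shaded)
        # whole-outline centre: non-green blob
        for n,h,x in(('carbon',.044,(.42,-.254)),('hepa',.026,(.566,.354)),('prefilter',.022,(.442,.27))):
            P=ringpts(h)
            def score(v):
                a=np.zeros(g.shape,np.float32);S=16
                big=np.zeros((420,560),np.uint8)
                cv2.fillConvexPoly(big,np.round(sil(c,P+[v[0],v[1],0])*S).astype(np.int32),255,cv2.LINE_AA,4)
                return big/255.
            p=proj(c,[*x,.02])[0].astype(int)
            gy=cv2.GaussianBlur(im,(3,3),0).astype(float)
            best=None
            for dx in np.arange(-.012,.0121,.001):
                for dy in np.arange(-.012,.0121,.001):
                    v=(x[0]+dx,x[1]+dy);o=sil(c,P+[*v,0]);ce=o.mean(0)
                    d=o-ce;d/=np.linalg.norm(d,axis=1)[:,None]
                    def smp(q):return cv2.remap(gy.astype(np.float32),q[:,0].astype(np.float32)[:,None],q[:,1].astype(np.float32)[:,None],cv2.INTER_LINEAR)[:,0]
                    s=np.linalg.norm(smp(o+1.2*d)-smp(o-1.2*d),axis=1).clip(0,60).mean()
                    if best is None or s>best[0]:best=(s,v)
            print(c,n,best)
E
python3 post.py
```

```text
[ 0.6057 -0.0576  0.2771] 
 [[-0.4763  0.8718]
 [ 0.1241 -1.0206]
 [-0.9299 -0.3486]
 [-2.8633 -1.0911]
 [ 0.3718 -0.0657]
 [-1.9232 -1.5226]
 [-0.5606  1.587 ]
 [ 1.8022 -3.4733]
 [-0.6211 -3.2884]]
top [ 0.6054 -0.06    0.2723]
scene [ 0.6083 -0.0534  0.2792]
[[ 0.8717 -0.2736 -0.4065]
 [ 0.248   0.9618 -0.1156]
 [ 0.4226  0.      0.9063]] tip [ 0.5618 -0.0701  0.2299]
top orange 131 (378.8321533203125, 251.74781799316406) [ 0.4209 -0.2535  0.057 ]
top carbon (np.float32(57.170742), (np.float64(0.422), np.float64(-0.254)))
top hepa (np.float32(60.0), (np.float64(0.565), np.float64(0.355)))
top prefilter (np.float32(60.0), (np.float64(0.443), np.float64(0.27)))
scene orange 62 (255.92703247070312, 164.45396423339844) [ 0.4177 -0.2538  0.057 ]
scene carbon (np.float32(57.06194), (np.float64(0.416), np.float64(-0.256)))
scene hepa (np.float32(60.0), (np.float64(0.5609999999999999), np.float64(0.353)))
scene prefilter (np.float32(57.293434), (np.float64(0.441), np.float64(0.269)))
```

```bash
cat > post2.py <<'E'
from post import *
a=np.linspace(0,2*np.pi,40,endpoint=False)
cyl=np.vstack([np.c_[R*np.cos(a),R*np.sin(a),0*a+z] for R,z in((.0125,.02),(.0125,.096),(.005,.108))])
t=np.linspace(-.07,.07,40)
def square(k,z):
    o=np.ones(40)
    return [(np.c_[k*o,t,z*o],(1,0,0)),(np.c_[-k*o,t,z*o],(-1,0,0)),(np.c_[t,k*o,z*o],(0,1,0)),(np.c_[t,-k*o,z*o],(0,-1,0))]
sq=square(.076,.004)
def smp(g,q):
    q=q.astype(np.float32);return cv2.remap(g,q[:,:1].copy(),q[:,1:].copy(),cv2.INTER_LINEAR)[:,0]
def score(p,gs):
    A=axes(p[2]);f=np.array([p[0],p[1],.132]);S=0
    for c,g in gs.items():
        h=sil(c,f+cyl@A.T);h=np.vstack([np.linspace(h[i],h[(i+1)%len(h)],12) for i in range(len(h))])
        base=proj(c,f+A@[0,0,.02])[0];h=h[np.linalg.norm(h-base,axis=1)>10*(1 if c=='scene' else .8)]
        ax=proj(c,f+A@[0,0,.09])[0]-base;nrm=[]
        ctr=base+np.outer((h-base)@ax/(ax@ax),ax);n=h-ctr;n/=np.linalg.norm(n,axis=1)[:,None]+1e-6
        S+=1.0*np.abs(smp(g,h+n*1.0)-smp(g,h-n*1.0)).clip(0,60).mean()
        for L,d in sq:
            q=proj(c,f+L@A.T);q2=proj(c,f+(L+np.array(d)*.004)@A.T);n=q2-q;n/=np.linalg.norm(n,axis=1)[:,None]
            S+=.5*(smp(g,q+n*1.2)-smp(g,q-n*1.2)).clip(-60,60).mean()
    return S
if __name__=='__main__':
    G={c:cv2.cvtColor(vision.camera(c),cv2.COLOR_RGB2GRAY).astype(np.float32) for c in M}
    for name,gs in(('top',{'top':G['top']}),('scene',{'scene':G['scene']}),('both',G)):
        best=max(((score((x,y,s),gs),x,y,s) for x in np.arange(.594,.618,.0015) for y in np.arange(-.07,-.046,.0015) for s in np.arange(.22,.34,.015)))
        m=minimize(lambda p:-score(p*[1,1,10],gs),np.array([best[1],best[2],best[3]/10]),method='Nelder-Mead',options={'initial_simplex':np.array(best[1:])*[1,1,.1]+np.array([[0,0,0],[.002,0,0],[0,.002,0],[0,0,.002]])})
        p=m.x*[1,1,10];print(name,p,-m.fun,'tip',np.array([*p[:2],.132])+axes(p[2])[:,2]*.108)
E
python3 post2.py
```

```text
top [ 0.6128 -0.0554  0.2666] 163.68386840820312 tip [ 0.5688 -0.0674  0.2299]
scene [ 0.6093 -0.0562  0.2748] 165.15892028808594 tip [ 0.5653 -0.0685  0.2299]
both [ 0.6103 -0.0558  0.2639] 310.724609375 tip [ 0.5663 -0.0677  0.2299]
```

```bash
cat > plan.py <<'E'
import numpy as np
from scipy.spatial.transform import Rotation as Ro
from rig import robot
from post import axes
np.set_printoptions(precision=1,suppress=True)
F=np.array([.611,-.0558,.132]);PSI=.268;A=axes(PSI)
DOWN=Ro.from_matrix(np.c_[[np.cos(PSI),np.sin(PSI),0],[np.sin(PSI),-np.cos(PSI),0],[0,0,-1]])
TILT=Ro.from_matrix(np.c_[A[:,0],-A[:,1],-A[:,2]])
def onpost(s,dx=0,dy=0): return F+A@[dx,dy,s]
def go(*tg):
    """tg: (pos, Rot) waypoints; per leg: turn (deg, old tool axes), then shift (mm, axes after turn)"""
    s=robot.sense();p=s['position'];R=Ro.from_rotvec(s['tcp_rot'])
    print('t',round(s['time'],2),'pos',(p*1e3),'f',s['wrist_force'],'tq',s['ft_torque']*100,'w',s['gripper_width']*1e3,'gf',s['gripper_force'],'j',np.degrees(s['joints']))
    for P,Q in tg:
        P=np.array(P);print('turn',np.degrees((R.inv()*Q).as_rotvec()),'shift',Q.inv().apply(P-p)*1e3);p,R=P,Q
def dev():
    s=robot.sense();R=Ro.from_rotvec(s['tcp_rot'])
    print('in post frame mm',A.T@(s['position']-F)*1e3,'tilt err deg',np.degrees((R.inv()*TILT).as_rotvec()),'f post',A.T@s['wrist_force'],'w',s['gripper_width']*1e3,'gf',s['gripper_force'],'t',s['time'])
E
python3 -c "
from plan import *
go(([.265,.621,.227],DOWN),([.44,.2,.227],DOWN),([.4195,-.2545,.15],DOWN),([.4195,-.2545,.0455],DOWN))"
```

```text
t 1.2 pos [265.2 620.7 226.6] f [-0.4 -1.  -0.3] tq [-4.6 -1.7  1.1] w 87.6956197652303 gf 0.0 j [ 83.4  20.5   0.7  -0.  -70.1 -16.5]
turn [  0.    0.  -38.5] shift [-0.1 -0.4 -0.4]
turn [0. 0. 0.] shift [ 57.3 452.3   0. ]
turn [0. 0. 0.] shift [-140.1  432.8   77. ]
turn [0. 0. 0.] shift [  0.    0.  104.5]
```

```bash
python3 -m pendant '[{"wz":-9.6},{"wz":-9.6},{"wz":-9.6},{"wz":-9.7},{"x":7,"y":55},{"x":7,"y":55},{"x":7,"y":55},{"x":7,"y":55},{"x":7,"y":55},{"x":7,"y":55}]'; python3 -c "
from plan import *
go(([.44,.2,.227],DOWN),([.4195,-.2545,.15],DOWN))"
```

```text
t 1.2 pos [265.2 620.7 226.6] f [-0.4 -1.  -0.3] tq [-4.6 -1.7  1.1] w 87.6956197652303 gf 0.0 j [ 83.4  20.5   0.7  -0.  -70.1 -16.5]
turn [  0.    0.  -38.5] shift [ 57.2 452.   -0.4]
turn [0. 0. 0.] shift [-140.1  432.8   77. ]schema error: expected keys wx, wy, wz, x, y, z, fingers
```

```bash
python3 -m pendant '[{"wx":0,"wy":0,"wz":-9.6,"x":0,"y":0,"z":0,"fingers":1},{"wx":0,"wy":0,"wz":-9.6,"x":0,"y":0,"z":0,"fingers":1},{"wx":0,"wy":0,"wz":-9.6,"x":0,"y":0,"z":0,"fingers":1},{"wx":0,"wy":0,"wz":-9.7,"x":0,"y":0,"z":0,"fingers":1},{"wx":0,"wy":0,"wz":0,"x":7,"y":55,"z":0,"fingers":1},{"wx":0,"wy":0,"wz":0,"x":7,"y":55,"z":0,"fingers":1},{"wx":0,"wy":0,"wz":0,"x":7,"y":55,"z":0,"fingers":1},{"wx":0,"wy":0,"wz":0,"x":7,"y":55,"z":0,"fingers":1},{"wx":0,"wy":0,"wz":0,"x":7,"y":55,"z":0,"fingers":1},{"wx":0,"wy":0,"wz":0,"x":7,"y":55,"z":0,"fingers":1}]'; python3 -c "
from plan import *
go(([.44,.2,.227],DOWN),([.4195,-.2545,.15],DOWN))"
```

```text
time: 2.45
position: [0.3936, 0.312, 0.2269]
tcp_rot: [-3.113, -0.421, -0.001]
wrist_force: [1.0, 0.2, -0.2]
gripper_width: 0.0875
gripper_force: 0.0
t 2.45 pos [393.6 312.  226.9] f [ 1.   0.2 -0.2] tq [  0.2 -17.9  -1.3] w 87.47772324327337 gf 0.0 j [ 60.9   4.1 -20.7   0.  -65.2  44.5]
turn [-0. -0.  0.] shift [ 15.1 120.3  -0.1]
turn [0. 0. 0.] shift [-140.1  432.8   77. ]
```

```bash
python3 -m pendant '[{"wx":0,"wy":0,"wz":0,"x":7.5,"y":60,"z":0,"fingers":1},{"wx":0,"wy":0,"wz":0,"x":7.5,"y":60,"z":0,"fingers":1},{"wx":0,"wy":0,"wz":0,"x":-17.5,"y":54,"z":0,"fingers":1},{"wx":0,"wy":0,"wz":0,"x":-17.5,"y":54,"z":0,"fingers":1},{"wx":0,"wy":0,"wz":0,"x":-17.5,"y":54,"z":0,"fingers":1},{"wx":0,"wy":0,"wz":0,"x":-17.5,"y":54,"z":10,"fingers":1},{"wx":0,"wy":0,"wz":0,"x":-17.5,"y":54,"z":20,"fingers":1},{"wx":0,"wy":0,"wz":0,"x":-17.5,"y":54,"z":20,"fingers":1},{"wx":0,"wy":0,"wz":0,"x":-17.5,"y":54,"z":20,"fingers":1},{"wx":0,"wy":0,"wz":0,"x":-17.5,"y":54,"z":20,"fingers":1}]'; python3 -c "
from plan import *
go(([.4195,-.2545,.0465],DOWN))"
```

```text
time: 3.7
position: [0.4189, -0.2538, 0.1365]
tcp_rot: [3.113, 0.42, 0.002]
wrist_force: [1.9, -0.1, 1.0]
gripper_width: 0.0874
gripper_force: 0.0
t 3.7 pos [ 418.9 -253.8  136.5] f [ 1.9 -0.1  1. ] tq [  3.7 -24.9   3. ] w 87.42956003496253 gf 0.0 j [ -8.1   7.7 -29.5   0.  -52.7 113.5]
turn [ 0.  -0.1  0. ] shift [ 0.4  0.9 90. ]
```

```bash
python3 -m pendant '[{"wx":0,"wy":0,"wz":0,"x":0.5,"y":1,"z":40,"fingers":1},{"wx":0,"wy":0,"wz":0,"x":0,"y":0,"z":35,"fingers":1},{"wx":0,"wy":0,"wz":0,"x":0,"y":0,"z":15,"fingers":1},{"wx":0,"wy":0,"wz":0,"x":0,"y":0,"z":0,"fingers":1},{"wx":0,"wy":0,"wz":0,"x":0,"y":0,"z":0,"fingers":0},{"wx":0,"wy":0,"wz":0,"x":0,"y":0,"z":0,"fingers":0},{"wx":0,"wy":0,"wz":0,"x":0,"y":0,"z":0,"fingers":0},{"wx":0,"wy":0,"wz":0,"x":0,"y":0,"z":0,"fingers":0},{"wx":0,"wy":0,"wz":0,"x":0,"y":0,"z":0,"fingers":0},{"wx":0,"wy":0,"wz":0,"x":0,"y":0,"z":0,"fingers":0}]'; python3 -c "
from plan import *
go(([.4195,-.2545,.25],DOWN),([.4195,-.2545,.25],TILT),(onpost(.180),TILT))"
```

```text
time: 4.95
position: [0.4197, -0.2526, 0.0466]
tcp_rot: [3.113, 0.42, 0.0]
wrist_force: [-0.3, -0.3, -0.3]
gripper_width: 0.0427
gripper_force: 30.0
t 4.95 pos [ 419.7 -252.6   46.6] f [-0.3 -0.3 -0.3] tq [-14.8  -7.    5.3] w 42.65886018287531 gf 29.999866113066673 j [ -8.   14.8 -35.3   0.  -39.9 113.4]
turn [ 0. -0.  0.] shift [  -0.7    1.7 -203.4]
turn [-0. 25.  0.] shift [0. 0. 0.]
turn [0. 0. 0.] shift [ 165.2 -140.9   27.2]
```

```bash
python3 -m pendant '[{"wx":0,"wy":0,"wz":0,"x":0,"y":0,"z":-30,"fingers":0},{"wx":0,"wy":0,"wz":0,"x":0,"y":0,"z":-50,"fingers":0},{"wx":0,"wy":0,"wz":0,"x":0,"y":0,"z":-60,"fingers":0},{"wx":0,"wy":0,"wz":0,"x":0,"y":0,"z":-60,"fingers":0},{"wx":0,"wy":8.3,"wz":0,"x":0,"y":0,"z":0,"fingers":0},{"wx":0,"wy":8.3,"wz":0,"x":0,"y":0,"z":0,"fingers":0},{"wx":0,"wy":8.4,"wz":0,"x":0,"y":0,"z":0,"fingers":0},{"wx":0,"wy":0,"wz":0,"x":40,"y":-35,"z":0,"fingers":0},{"wx":0,"wy":0,"wz":0,"x":40,"y":-35,"z":0,"fingers":0},{"wx":0,"wy":0,"wz":0,"x":40,"y":-35,"z":0,"fingers":0}]'
python3 - <<'E'
from plan import *
go((onpost(.180),TILT));dev()
from look import save
from fit import *
t=save('top','t1.png');s=save('scene','s1.png')
c=proj('top',robot.sense()['position'])[0].astype(int);d=proj('scene',robot.sense()['position'])[0].astype(int);print(c,d)
f=lambda im,p:cv2.resize(im[max(p[1]-60,0):max(p[1]-60,0)+120,p[0]-66:p[0]+67],(400,360),interpolation=cv2.INTER_CUBIC)
cv2.imwrite('pics/crop2.png',np.hstack([f(t,c),f(s,d)])[:,:,::-1])
E
```

```text
time: 6.2
position: [0.496, -0.1221, 0.2972]
tcp_rot: [-2.986, -0.399, -0.66]
wrist_force: [1.4, -0.7, -2.2]
gripper_width: 0.0428
gripper_force: 30.0
t 6.2 pos [ 496.  -122.1  297.2] f [ 1.4 -0.7 -2.2] tq [-66.4 170.8  -9.1] w 42.813935052917756 gf 29.995625652372837 j [  4.5 -10.6 -27.   -6.  -49.2 103.6]
turn [ 0.   0.  -0.1] shift [ 46.6 -33.5  24. ]
in post frame mm [-46.6 -33.5 204. ] tilt err deg [ 0.   0.  -0.1] f post [ 0.1 -1.1 -2.5] w 42.813935052917756 gf 29.995625652372837 t 6.2
[337 209] [260 143]
```

View pics/crop2.png

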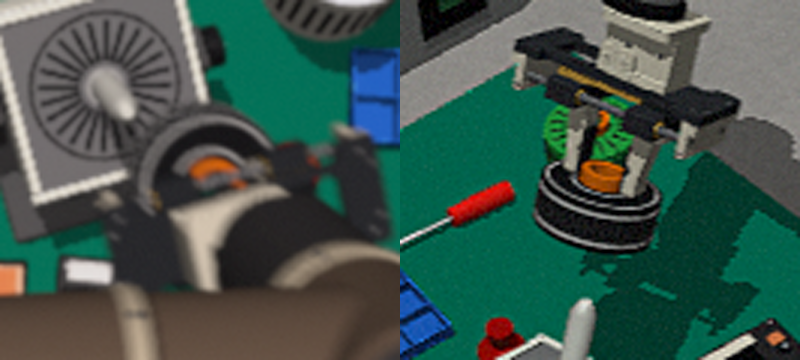

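```bash
python3 -m pendant '[{"wx":0,"wy":0,"wz":0,"x":20,"y":-15,"z":4,"fingers":0},{"wx":0,"wy":0,"wz":0,"x":16,"y":-12,"z":10,"fingers":0},{"wx":0,"wy":0,"wz":0,"x":10.5,"y":-6.5,"z":10,"fingers":0},{"wx":0,"wy":0,"wz":0,"x":0,"y":0,"z":10,"fingers":0},{"wx":0,"wy":0,"wz":0,"x":0,"y":0,"z":0,"fingers":0},{"wx":0,"wy":0,"wz":0,"x":0,"y":0,"z":0,"fingers":0},{"wx":0,"wy":0,"wz":0,"x":0,"y":0,"z":0,"fingers":0},{"wx":0,"wy":0,"wz":0,"x":0,"y":0,"z":0,"fingers":0},{"wx":0,"wy":0,"wz":0,"x":0,"y":0,"z":0,"fingers":0},{"wx":0,"wy":0,"wz":0,"x":0,"y":0,"z":0,"fingers":0}]'
cat > held.py <<'E'
from plan import *
from post2 import *
import sys
def held(h,gap,im,c='scene'):
    s=robot.sense();R=Ro.from_rotvec(s['tcp_rot']).as_matrix();g=cv2.GaussianBlur(im,(3,3),0).astype(np.float32)
    P=np.vstack([np.c_[.056*np.cos(a),.056*np.sin(a),0*a+z] for z in(0,h)])
    Rr=R@np.diag([1,-1,-1]);o=s['position']+R[:,2]*(h+gap)
    def sc(d):
        q=sil(c,o+R@[d[0],d[1],0]+P@Rr.T);q=np.vstack([np.linspace(q[i],q[(i+1)%len(q)],4,endpoint=False) for i in range(len(q))])
        ce=q.mean(0);n=q-ce;n/=np.linalg.norm(n,axis=1)[:,None]
        q_=q[(n[:,1]>-.5)] 
        n=n[(n[:,1]>-.5)]
        return np.linalg.norm(smp(g,q_+1.2*n)-smp(g,q_-1.2*n),axis=1).clip(0,60).mean()
    b=max((sc((x,y)),x,y) for x in np.arange(-.02,.0201,.001) for y in np.arange(-.02,.0201,.001))
    print('held ring offset in tool mm (x,y)',np.array(b[1:])*1e3,'score',b[0],'at 0',sc((0,0)))
if __name__=='__main__':
    im=vision.camera('scene');cv2.imwrite('pics/'+sys.argv[3],im[:,:,::-1])
    dev();held(float(sys.argv[1]),float(sys.argv[2]),im)
    x,y=map(int,proj('scene',robot.sense()['position'])[0]);cv2.imwrite('pics/c_'+sys.argv[3],cv2.resize(im[max(0,y-50):y+100,x-100:x+100],(800,600),interpolation=cv2.INTER_CUBIC)[:,:,::-1]);print('crop origin',x-100,max(0,y-50))
E
python3 held.py .044 .0026 s2.png
```

```text
time: 7.55
position: [0.5423, -0.0753, 0.2862]
tcp_rot: [-2.985, -0.403, -0.662]
wrist_force: [-0.1, 0.7, -2.8]
gripper_width: 0.0427
gripper_force: 30.0
in post frame mm [  0.4  -0.6 169.9] tilt err deg [-0. -0.  0.] f post [-1.7 -0.1 -3.4] w 43.388394498977135 gf 29.999430114403367 t 7.6
held ring offset in tool mm (x,y) [-11.   6.] score 56.210052 at 0 45.500565
crop origin 159 113
```

View pics/c_s2.png

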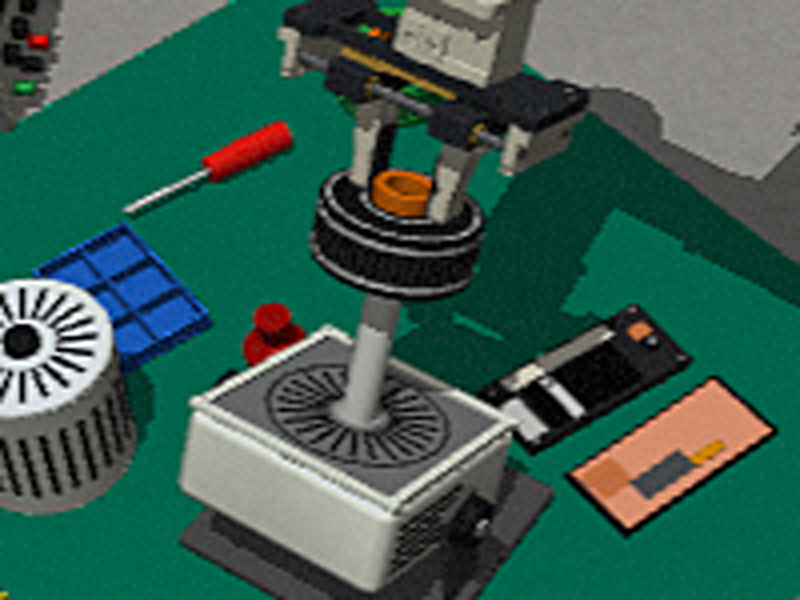

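Run:
```python
from held import *
im=cv2.imread('pics/s2.png')
s=robot.sense();R=Ro.from_rotvec(s['tcp_rot']).as_matrix();p=s['position']
crop=lambda u:(u-[159,113])*4
print('hubtop pred',crop(proj('scene',p+R@[0,0,.0026-.014])),'tool x 10mm',crop(proj('scene',p+R@[.01,0,.0026-.014])),'tool y 10',crop(proj('scene',p+R@[0,.01,.0026-.014])))
big=cv2.resize(im[113:263,159:359],(800,600),interpolation=cv2.INTER_CUBIC)
Rr=R@np.diag([1,-1,-1]);o=p+R[:,2]*.0466
for (x,y),col in(((0,0),(0,255,255)),((-.011,.006),(255,0,255))):
    for r,z in((.056,0),(.056,.044),(.022,.044),(.022,.058),(.0145,.058)):
        q=crop(proj('scene',o+R@[x,y,0]+np.c_[r*np.cos(a),r*np.sin(a),0*a+z]@Rr.T))
        cv2.polylines(big,[np.round(q).astype(np.int32)],True,col,1)
q=crop(proj('scene',F+np.array([[0,0,0],[0,0,.108]])@A.T));print('post',q);cv2.polylines(big,[q.astype(np.int32)],False,(0,0,255),1)
cv2.imwrite('pics/ov2.png',cv2.resize(big[100:450,250:550],(686,800))[:600] if 0 else cv2.resize(big[120:440,240:560],(600,600)))
```

```text
hubtop pred [[403.9 185.8]] tool x 10mm [[395.9 189.7]] tool y 10 [[391.4 180.1]]
post [[353.9 416.2]
 [383.6 282.4]]
```

View pics/ov2.png

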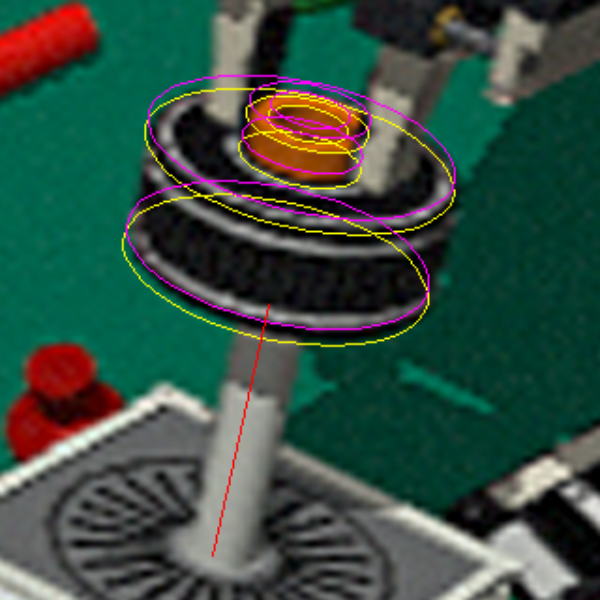

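```bash
cat > held2.py <<'E'
from held import *
from scipy.optimize import differential_evolution
def model(h,gap,v,s,rings=None):
    """ring points; pivot at hub mid-grip, v=(dx,dy tool, theta about tool y)"""
    R=Ro.from_rotvec(s['tcp_rot']);piv=np.array([0,0,gap-.007])
    def place(P):   # ring frame -> world
        q=P*[1,-1,-1]+[0,0,h+gap]
        q=Ro.from_rotvec([0,v[2],0]).apply(q-piv)+piv+[v[0],v[1],0]
        return s['position']+R.apply(q)
    return place
def fitheld(h,gap,im,c='scene',band=True):
    s=robot.sense();g=cv2.GaussianBlur(im,(3,3),0).astype(np.float32)
    P=np.vstack([np.c_[.056*np.cos(a),.056*np.sin(a),0*a+z] for z in(0,h)])
    def sc(v):
        q=sil(c,model(h,gap,v,s)(P));q=np.vstack([np.linspace(q[i],q[(i+1)%len(q)],4,endpoint=False) for i in range(len(q))])
        n=q-q.mean(0);n/=np.linalg.norm(n,axis=1)[:,None];k=(n[:,1]>-.6);q,n=q[k],n[k]
        e=smp(g,q+1.3*n)-smp(g,q-1.3*n)
        return -np.linalg.norm(e,axis=1).clip(0,50).mean()
    r=differential_evolution(sc,[(-.008,.008),(-.008,.008),(-.6,.6)],seed=1,popsize=20)
    print('held (mm,mm,deg)',r.x*[1e3,1e3,57.3],r.fun);return r.x
def overlay(h,gap,v,im,name,c='scene',f=F,AA=A):
    s=robot.sense();x,y=proj(c,s['position'])[0].astype(int);x0,y0=x-45,max(0,y-25);k=7
    big=cv2.resize(im[y0:y0+85,x0:x0+100],None,fx=k,fy=k,interpolation=cv2.INTER_CUBIC)[:,:,::-1].copy()
    T=model(h,gap,v,s)
    for r,z in((.056,0),(.056,h),(.022,h+.014)):
        q=(proj(c,T(np.c_[r*np.cos(a),r*np.sin(a),0*a+z]))-[x0,y0]+.5)*k
        cv2.polylines(big,[np.round(q).astype(np.int32)],True,(0,255,255),1)
    q=(proj(c,f+np.array([[0,0,0],[0,0,.108]])@AA.T)-[x0,y0]+.5)*k;cv2.polylines(big,[q.astype(np.int32)],False,(0,0,255),1)
    cv2.imwrite('pics/'+name,big)
if __name__=='__main__':
    im=cv2.imread('pics/s2.png')[:,:,::-1].copy()
    v=fitheld(.044,.0026,im)
    # post in scene, restricted to foot fit with post edges only in first pictures
    overlay(.044,.0026,v,im,'ov3.png')
    for n in(('top0.png','top'),('scene0.png','scene')):
        i=cv2.imread('pics/'+n[0],0).astype(np.float32);c=n[1]
        # sub-pixel centre of the bright post at several s: scan across
        for sdist in(.03,.05,.07,.09):
            u=proj(c,F+A@[0,0,sdist])[0];d=proj(c,F+A@[0,0,sdist+.02])[0]-u;nn=np.array([-d[1],d[0]])/np.linalg.norm(d)
            t=np.linspace(-9,9,73);pr=smp(i,u+t[:,None]*nn);gr=np.gradient(pr)
            print(c,sdist,'n',nn,'edges',t[np.argmax(gr)],t[np.argmin(gr)])
E
python3 held2.py
```

```text
held (mm,mm,deg) [-8.   3.9  3.9] -48.526912689208984
top 0.03 n [-0.7  0.7] edges -8.5 7.5
top 0.05 n [-0.7  0.7] edges -5.75 3.5
top 0.07 n [-0.7  0.7] edges -5.25 4.25
top 0.09 n [-0.7  0.7] edges -5.25 3.5
scene 0.03 n [1.  0.2] edges -4.25 -5.0
scene 0.05 n [1.  0.2] edges 5.0 5.75
scene 0.07 n [1.  0.2] edges -3.75 3.75
scene 0.09 n [1.  0.2] edges -4.0 4.75
```

View pics/ov3.png

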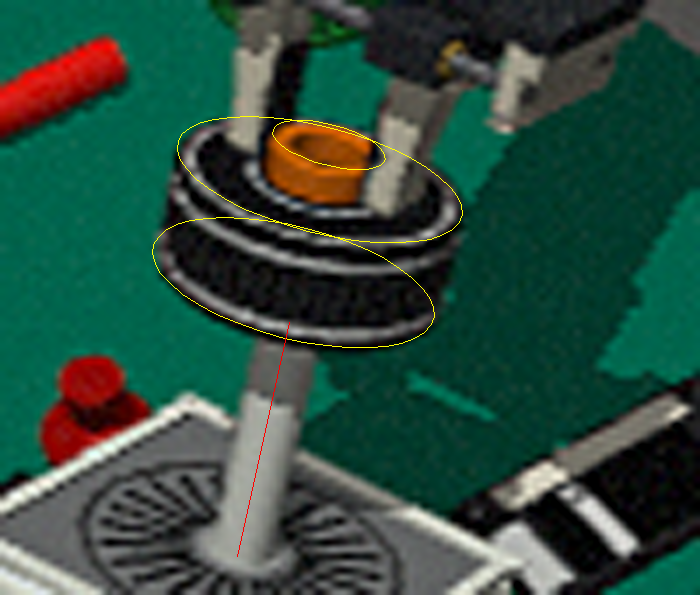

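The ring's sides run parallel to the post and the hub top sits where predicted ((404,186) predicted, (404,185) seen). I'll go down in small steps and watch the force.

```bash
python3 -m pendant '[{"wx":0,"wy":0,"wz":0,"x":0,"y":0,"z":8,"fingers":0},{"wx":0,"wy":0,"wz":0,"x":0,"y":0,"z":8,"fingers":0},{"wx":0,"wy":0,"wz":0,"x":0,"y":0,"z":8,"fingers":0},{"wx":0,"wy":0,"wz":0,"x":0,"y":0,"z":4,"fingers":0},{"wx":0,"wy":0,"wz":0,"x":0,"y":0,"z":3,"fingers":0},{"wx":0,"wy":0,"wz":0,"x":0,"y":0,"z":3,"fingers":0},{"wx":0,"wy":0,"wz":0,"x":0,"y":0,"z":2,"fingers":0},{"wx":0,"wy":0,"wz":0,"x":0,"y":0,"z":2,"fingers":0},{"wx":0,"wy":0,"wz":0,"x":0,"y":0,"z":2,"fingers":0},{"wx":0,"wy":0,"wz":0,"x":0,"y":0,"z":0,"fingers":0}]'; python3 -c "
from plan import *
dev();go()"
```

```text
time: 8.85
position: [0.5586, -0.0708, 0.2497]
tcp_rot: [-2.985, -0.403, -0.661]
wrist_force: [0.2, 0.1, -2.5]
gripper_width: 0.0427
gripper_force: 30.0
in post frame mm [  0.3  -0.6 129.7] tilt err deg [-0.  0.  0.] f post [-0.8  0.  -2.4] w 42.73014590986483 gf 29.999296311289072 t 8.85
t 8.85 pos [558.6 -70.8 249.7] f [ 0.2  0.1 -2.5] tq [-53.5 179.9   1.2] w 42.73014590986483 gf 29.999296311289072 j [ 11.5  -3.9 -29.3  -2.5 -39.7  95.4]
```

```bash
python3 -m pendant '[{"wx":0,"wy":0,"wz":0,"x":0,"y":0,"z":2,"fingers":0},{"wx":0,"wy":0,"wz":0,"x":0,"y":0,"z":2,"fingers":0},{"wx":0,"wy":0,"wz":0,"x":0,"y":0,"z":2,"fingers":0},{"wx":0,"wy":0,"wz":0,"x":0,"y":0,"z":2,"fingers":0},{"wx":0,"wy":0,"wz":0,"x":0,"y":0,"z":2,"fingers":0},{"wx":0,"wy":0,"wz":0,"x":0,"y":0,"z":2,"fingers":0},{"wx":0,"wy":0,"wz":0,"x":0,"y":0,"z":2,"fingers":0},{"wx":0,"wy":0,"wz":0,"x":0,"y":0,"z":2,"fingers":0},{"wx":0,"wy":0,"wz":0,"x":0,"y":0,"z":2,"fingers":0},{"wx":0,"wy":0,"wz":0,"x":0,"y":0,"z":2,"fingers":0}]'; python3 -c "
from plan import *
dev();go()"
```

```text
time: 10.1
position: [0.5667, -0.0686, 0.2316]
tcp_rot: [-2.985, -0.403, -0.661]
wrist_force: [-2.0, 0.5, -2.2]
gripper_width: 0.0428
gripper_force: 30.0
in post frame mm [  0.3  -0.6 109.7] tilt err deg [-0.  0.  0.] f post [-2.6  1.1 -1.2] w 42.81720246512612 gf 30.020375130989123 t 10.1
t 10.1 pos [566.7 -68.6 231.6] f [-2.   0.5 -2.2] tq [-75.1 233.9  -1.5] w 42.81720246512612 gf 30.020375130989123 j [ 11.6  -2.2 -30.2  -2.6 -37.   95.5]
```

```bash
python3 -m pendant '[{"wx":0,"wy":0,"wz":0,"x":-0.5,"y":0,"z":6,"fingers":0},{"wx":0,"wy":0,"wz":0,"x":0,"y":0,"z":6,"fingers":0},{"wx":0,"wy":0,"wz":0,"x":0,"y":0,"z":6,"fingers":0},{"wx":0,"wy":0,"wz":0,"x":0,"y":0,"z":6,"fingers":0},{"wx":0,"wy":0,"wz":0,"x":0,"y":0,"z":6,"fingers":0},{"wx":0,"wy":0,"wz":0,"x":0,"y":0,"z":6,"fingers":0},{"wx":0,"wy":0,"wz":0,"x":0,"y":0,"z":6,"fingers":0},{"wx":0,"wy":0,"wz":0,"x":0,"y":0,"z":6,"fingers":0},{"wx":0,"wy":0,"wz":0,"x":0,"y":0,"z":5,"fingers":0},{"wx":0,"wy":0,"wz":0,"x":0,"y":0,"z":4,"fingers":0}]'; python3 -c "
from plan import *
dev();go()"
```

```text
time: 11.35
position: [0.5896, -0.0623, 0.1795]
tcp_rot: [-2.985, -0.403, -0.661]
wrist_force: [-3.1, -1.6, -2.1]
gripper_width: 0.0428
gripper_force: 30.0
in post frame mm [-0.2 -0.6 52.5] tilt err deg [-0.  0.  0.] f post [-4.  -0.7 -0.5] w 42.79776993693026 gf 29.9992314632982 t 11.35
t 11.35 pos [589.6 -62.3 179.5] f [-3.1 -1.6 -2.1] tq [-106.3  243.3  -14.8] w 42.79776993693026 gf 29.9992314632982 j [ 11.8   3.2 -32.3  -3.  -29.6  95.9]
```

```bash
python3 -m pendant '[{"wx":0,"wy":0,"wz":0,"x":-0.5,"y":0,"z":1,"fingers":0},{"wx":0,"wy":0,"wz":0,"x":0,"y":0,"z":1,"fingers":0},{"wx":0,"wy":0,"wz":0,"x":0,"y":0,"z":1,"fingers":0},{"wx":0,"wy":0,"wz":0,"x":0,"y":0,"z":1,"fingers":0},{"wx":0,"wy":0,"wz":0,"x":0,"y":0,"z":0.5,"fingers":0},{"wx":0,"wy":0,"wz":0,"x":0,"y":0,"z":0.5,"fingers":0},{"wx":0,"wy":0,"wz":0,"x":0,"y":0,"z":0.5,"fingers":0},{"wx":0,"wy":0,"wz":0,"x":0,"y":0,"z":0.5,"fingers":0},{"wx":0,"wy":0,"wz":0,"x":0,"y":0,"z":0,"fingers":0},{"wx":0,"wy":0,"wz":0,"x":0,"y":0,"z":0,"fingers":0}]'; python3 -c "
from plan import *
dev()"
```

```text
time: 12.6
position: [0.5915, -0.0617, 0.1742]
tcp_rot: [-2.985, -0.403, -0.662]
wrist_force: [0.2, 0.2, -3.2]
gripper_width: 0.0426
gripper_force: 30.0
in post frame mm [-0.6 -0.6 46.8] tilt err deg [-0.  0.  0.] f post [-1.2  0.1 -3. ] w 42.5715221014998 gf 29.999115709215403 t 12.6
```

```bash
python3 -m pendant '[{"wx":0,"wy":0,"wz":0,"x":0,"y":0,"z":0.5,"fingers":0},{"wx":0,"wy":0,"wz":0,"x":0,"y":0,"z":0,"fingers":0},{"wx":0,"wy":0,"wz":0,"x":0,"y":0,"z":0.4,"fingers":0},{"wx":0,"wy":0,"wz":0,"x":0,"y":0,"z":0,"fingers":0},{"wx":0,"wy":0,"wz":0,"x":0,"y":0,"z":0.4,"fingers":0},{"wx":0,"wy":0,"wz":0,"x":0,"y":0,"z":0,"fingers":0},{"wx":0,"wy":0,"wz":0,"x":0,"y":0,"z":0.4,"fingers":0},{"wx":0,"wy":0,"wz":0,"x":0,"y":0,"z":0,"fingers":0},{"wx":0,"wy":0,"wz":0,"x":0,"y":0,"z":0,"fingers":0},{"wx":0,"wy":0,"wz":0,"x":0,"y":0,"z":0,"fingers":0}]'; python3 -c "
from plan import *
dev()"
```

```text
time: 13.85
position: [0.5919, -0.0617, 0.173]
tcp_rot: [-2.985, -0.403, -0.662]
wrist_force: [-6.3, 0.2, 2.6]
gripper_width: 0.0428
gripper_force: 30.0
in post frame mm [-0.8 -0.6 45.6] tilt err deg [-0.  0.  0.] f post [-4.4  1.9  4.9] w 42.83300127550706 gf 30.00195055268705 t 13.85
```

```bash
python3 -m pendant '[{"wx":0,"wy":0,"wz":0,"x":0,"y":0,"z":0,"fingers":1},{"wx":0,"wy":0,"wz":0,"x":0,"y":0,"z":0,"fingers":1},{"wx":0,"wy":0,"wz":0,"x":0,"y":0,"z":0,"fingers":1},{"wx":0,"wy":0,"wz":0,"x":0,"y":0,"z":0,"fingers":1},{"wx":0,"wy":0,"wz":0,"x":0,"y":0,"z":-5,"fingers":1},{"wx":0,"wy":0,"wz":0,"x":0,"y":0,"z":-15,"fingers":1},{"wx":0,"wy":0,"wz":0,"x":0,"y":0,"z":-30,"fingers":1},{"wx":0,"wy":0,"wz":0,"x":0,"y":0,"z":-40,"fingers":1},{"wx":0,"wy":0,"wz":0,"x":0,"y":0,"z":-40,"fingers":1},{"wx":0,"wy":0,"wz":0,"x":0,"y":0,"z":-20,"fingers":1}]'
cat > seat.py <<'E'
# check of seated ring: outline fit of origin in post frame along z, both cameras; and post shift seen vs. hub bore
from held2 import *
def seated(h,s0,im,c):
    g=cv2.GaussianBlur(im,(3,3),0).astype(np.float32)
    P=np.vstack([np.c_[.056*np.cos(a),.056*np.sin(a),0*a+z] for z in(0,h)])
    def sc(v):
        q=sil(c,F+(P+[v[0],v[1],s0+v[2]])@A.T);q=np.vstack([np.linspace(q[i],q[(i+1)%len(q)],4,endpoint=False) for i in range(len(q))])
        n=q-q.mean(0);n/=np.linalg.norm(n,axis=1)[:,None]
        return -np.linalg.norm(smp(g,q+1.3*n)-smp(g,q-1.3*n),axis=1).clip(0,50).mean()
    r=differential_evolution(sc,[(-.008,.008)]*2+[(-.005,.03)],seed=1)
    print(c,'seated offset mm',r.x*1e3,r.fun)
if __name__=='__main__':
    h,s0=float(sys.argv[1]),float(sys.argv[2])
    for c in('scene','top'):
        im=vision.camera(c);cv2.imwrite(f'pics/{c}_{sys.argv[3]}.png',im[:,:,::-1]);seated(h,s0,im,c)
E
python3 -c "
from plan import *
dev()
h=[.5635,.354,.030];z=lambda q,z:[q[0],q[1],z]
go((onpost(.2),DOWN),(z(h,.2),DOWN),(z(h,.0285),DOWN))"; python3 seat.py .044 0 a1
```

```text
time: 15.1
position: [0.5306, -0.0788, 0.3124]
tcp_rot: [-2.984, -0.403, -0.668]
wrist_force: [1.2, -0.3, 0.1]
gripper_width: 0.0877
gripper_force: 0.0
in post frame mm [  0.5  -0.9 198.8] tilt err deg [ 0.  -0.2  0. ] f post [ 1.1 -0.6 -0.4] w 87.74226723415656 gf 0.0 t 15.1
t 15.1 pos [530.6 -78.8 312.4] f [ 1.2 -0.3  0.1] tq [-44.  130.8   3.1] w 87.74226723415656 gf 0.0 j [ 11.2  -9.4 -25.8  -2.3 -48.5  95.3]
turn [  0.  -25.2   0. ] shift [-0.9 -0.9 -0.9]
turn [0. 0. 0.] shift [ 147.2 -407.7  113.3]
turn [0. 0. 0.] shift [  0.    0.  171.5]
scene seated offset mm [ 3.5 -7.  -4.7] -45.316062927246094
top seated offset mm [-5.5 -4.7 29.7] -36.06621551513672
```

```bash
python3 -m pendant '[{"wx":0,"wy":-8.4,"wz":0,"x":0,"y":0,"z":0,"fingers":1},{"wx":0,"wy":-8.3,"wz":0,"x":0,"y":0,"z":0,"fingers":1},{"wx":0,"wy":-8.3,"wz":0,"x":0,"y":0,"z":0,"fingers":1},{"wx":0,"wy":0,"wz":0,"x":20,"y":-55,"z":0,"fingers":1},{"wx":0,"wy":0,"wz":0,"x":20,"y":-55,"z":10,"fingers":1},{"wx":0,"wy":0,"wz":0,"x":20,"y":-55,"z":15,"fingers":1},{"wx":0,"wy":0,"wz":0,"x":20,"y":-55,"z":15,"fingers":1},{"wx":0,"wy":0,"wz":0,"x":20,"y":-55,"z":15,"fingers":1},{"wx":0,"wy":0,"wz":0,"x":20,"y":-55,"z":15,"fingers":1},{"wx":0,"wy":0,"wz":0,"x":20,"y":-55,"z":15,"fingers":1}]'
python3 - <<'E'
from plan import *
h=[.5635,.354]
go(([*h,.1],DOWN),([*h,.0285],DOWN))
from look import save
from fit import *
t=save('top','t3.png');s=save('scene','s3.png')
R=lambda im,x,y,w,h,W,Hh:cv2.resize(im[y:y+h,x:x+w],(W,Hh),interpolation=cv2.INTER_CUBIC)
cv2.imwrite('pics/c3.png',np.hstack([R(t,262,140,80,80,400,400),R(s,200,160,100,100,400,400)])[:,:,::-1])
E
```

```text
time: 16.45
position: [0.5638, 0.3317, 0.2226]
tcp_rot: [3.113, 0.42, -0.001]
wrist_force: [1.7, -0.0, -0.1]
gripper_width: 0.0877
gripper_force: 0.0
t 16.45 pos [563.8 331.7 222.6] f [ 1.7 -0.  -0.1] tq [ -5.1 -12.3  -1.7] w 87.70810424090698 gf 0.0 j [ 47.5  18.8  -2.5   0.  -68.8  57.8]
turn [0. 0. 0.] shift [  5.6 -21.6 122.6]
turn [0. 0. 0.] shift [ 0.   0.  71.5]
```

View pics/c3.png

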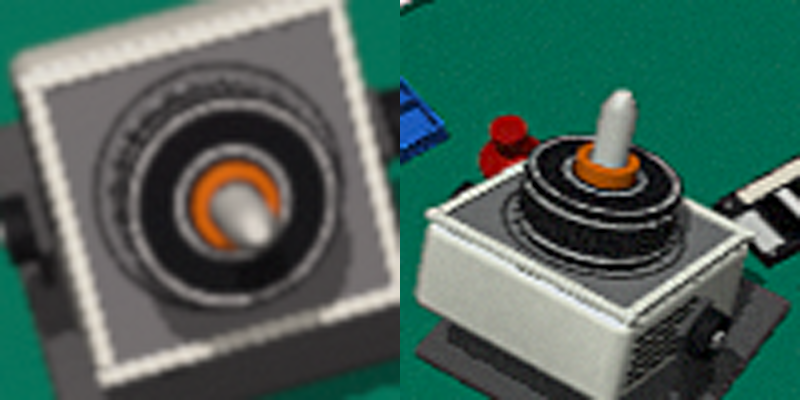

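Carbon is seated square on the deck, with the post through its orange hub at crop (240,215). Now the hepa grasp.

```bash
python3 -m pendant '[{"wx":0,"wy":0,"wz":0,"x":3,"y":-11,"z":55,"fingers":1},{"wx":0,"wy":0,"wz":0,"x":3,"y":-10.5,"z":55,"fingers":1},{"wx":0,"wy":0,"wz":0,"x":0.5,"y":0,"z":50,"fingers":1},{"wx":0,"wy":0,"wz":0,"x":0,"y":0,"z":34,"fingers":1},{"wx":0,"wy":0,"wz":0,"x":0,"y":0,"z":0,"fingers":0},{"wx":0,"wy":0,"wz":0,"x":0,"y":0,"z":0,"fingers":0},{"wx":0,"wy":0,"wz":0,"x":0,"y":0,"z":0,"fingers":0},{"wx":0,"wy":0,"wz":0,"x":0,"y":0,"z":0,"fingers":0},{"wx":0,"wy":0,"wz":0,"x":0,"y":0,"z":0,"fingers":0},{"wx":0,"wy":0,"wz":0,"x":0,"y":0,"z":0,"fingers":0}]'; python3 -c "
from plan import *
h=[.5638,.3542]
s=robot.sense()['position']
go(([*s[:2],.27],DOWN),([*s[:2],.27],TILT),(onpost(.160,-.0008,-.0006),TILT))"
```

```text
time: 17.8
position: [0.5647, 0.3524, 0.0296]
tcp_rot: [-3.113, -0.42, -0.0]
wrist_force: [0.0, -0.5, 0.0]
gripper_width: 0.0426
gripper_force: 30.0
t 17.8 pos [564.7 352.4  29.6] f [ 0.  -0.5  0. ] tq [ 1.6 -8.3 -4.1] w 42.618643561468986 gf 29.9999107606709 j [ 48.7  29.6 -13.2  -0.  -47.3  56.6]
turn [-0. -0.  0.] shift [   0.     0.  -240.4]
turn [-0. 25.  0.] shift [0. 0. 0.]
turn [0. 0. 0.] shift [-116.6  406.5  -61.7]
```

```bash
python3 -m pendant '[{"wx":0,"wy":0,"wz":0,"x":0,"y":0,"z":-40,"fingers":0},{"wx":0,"wy":0,"wz":0,"x":0,"y":0,"z":-60,"fingers":0},{"wx":0,"wy":0,"wz":0,"x":0,"y":0,"z":-60,"fingers":0},{"wx":0,"wy":0,"wz":0,"x":0,"y":0,"z":-60,"fingers":0},{"wx":0,"wy":0,"wz":0,"x":0,"y":0,"z":-60,"fingers":0},{"wx":0,"wy":8.3,"wz":0,"x":0,"y":0,"z":-20,"fingers":0},{"wx":0,"wy":8.3,"wz":0,"x":0,"y":0,"z":0,"fingers":0},{"wx":0,"wy":8.4,"wz":0,"x":0,"y":0,"z":0,"fingers":0},{"wx":0,"wy":0,"wz":0,"x":-20,"y":58,"z":0,"fingers":0},{"wx":0,"wy":0,"wz":0,"x":-20,"y":58,"z":0,"fingers":0}]'; python3 -c "
from plan import *
go((onpost(.160,-.0008,-.0006),TILT));dev()"
```

```text
time: 19.05
position: [0.5588, 0.2295, 0.3115]
tcp_rot: [-2.985, -0.406, -0.66]
wrist_force: [1.4, -0.9, -2.4]
gripper_width: 0.0426
gripper_force: 30.0
t 19.05 pos [558.8 229.5 311.5] f [ 1.4 -0.9 -2.4] tq [-62.1 143.4  -5.9] w 42.58926789738403 gf 30.001053994637914 j [ 48.7  -3.5 -29.3  19.2 -44.6  45.3]
turn [-0.   0.1  0.1] shift [-99.5 289.5  -8. ]
in post frame mm [ 98.7 288.9 152. ] tilt err deg [-0.   0.1  0.1] f post [-0.  -1.2 -2.6] w 42.58926789738403 gf 30.001053994637914 t 19.05
```

```bash
python3 -m pendant '[{"wx":0,"wy":0,"wz":0,"x":-20,"y":58,"z":-3,"fingers":0},{"wx":0,"wy":0,"wz":0,"x":-20,"y":58,"z":-3,"fingers":0},{"wx":0,"wy":0,"wz":0,"x":-20,"y":58,"z":-2,"fingers":0},{"wx":0,"wy":0,"wz":0,"x":-20,"y":58,"z":0,"fingers":0},{"wx":0,"wy":0,"wz":0,"x":-19.5,"y":57.5,"z":0,"fingers":0},{"wx":0,"wy":0,"wz":0,"x":0,"y":0,"z":8,"fingers":0},{"wx":0,"wy":0,"wz":0,"x":0,"y":0,"z":8,"fingers":0},{"wx":0,"wy":0,"wz":0,"x":0,"y":0,"z":8,"fingers":0},{"wx":0,"wy":0,"wz":0,"x":0,"y":0,"z":6,"fingers":0},{"wx":0,"wy":0,"wz":0,"x":0,"y":0,"z":0,"fingers":0}]'; python3 -c "
from plan import *
dev()"
```

```text
time: 20.3
position: [0.5591, -0.0684, 0.25]
tcp_rot: [-2.984, -0.406, -0.66]
wrist_force: [0.0, 0.2, -2.9]
gripper_width: 0.0424
gripper_force: 30.0
in post frame mm [  1.5   1.6 129.5] tilt err deg [-0.1  0.1  0.1] f post [-1.2  0.1 -2.7] w 42.3727691786362 gf 29.999686109949835 t 20.3
```

```bash
python3 -m pendant '[{"wx":0,"wy":0,"wz":0,"x":-2.3,"y":2.2,"z":0,"fingers":0},{"wx":0,"wy":0,"wz":0,"x":0,"y":0,"z":3,"fingers":0},{"wx":0,"wy":0,"wz":0,"x":0,"y":0,"z":3,"fingers":0},{"wx":0,"wy":0,"wz":0,"x":0,"y":0,"z":3,"fingers":0},{"wx":0,"wy":0,"wz":0,"x":0,"y":0,"z":2,"fingers":0},{"wx":0,"wy":0,"wz":0,"x":0,"y":0,"z":2,"fingers":0},{"wx":0,"wy":0,"wz":0,"x":0,"y":0,"z":2,"fingers":0},{"wx":0,"wy":0,"wz":0,"x":0,"y":0,"z":2,"fingers":0},{"wx":0,"wy":0,"wz":0,"x":0,"y":0,"z":2,"fingers":0},{"wx":0,"wy":0,"wz":0,"x":0,"y":0,"z":2,"fingers":0}]'; python3 -c "
from plan import *
dev()"
```

```text
time: 21.55
position: [0.5661, -0.07, 0.2306]
tcp_rot: [-2.985, -0.403, -0.661]
wrist_force: [-4.1, 0.0, 1.1]
gripper_width: 0.0421
gripper_force: 30.0
in post frame mm [ -1.   -1.8 109.2] tilt err deg [-0.  0.  0.] f post [-3.1  1.1  2.7] w 42.099356123858406 gf 30.001103151007555 t 21.55
```

```bash
python3 -m pendant '[{"wx":0,"wy":0,"wz":0,"x":-0.5,"y":-1,"z":0,"fingers":0},{"wx":0,"wy":0,"wz":0,"x":0,"y":0,"z":1,"fingers":0},{"wx":0,"wy":0,"wz":0,"x":0,"y":0,"z":2,"fingers":0},{"wx":0,"wy":0,"wz":0,"x":0,"y":0,"z":2,"fingers":0},{"wx":0,"wy":0,"wz":0,"x":0,"y":0,"z":2,"fingers":0},{"wx":0,"wy":0,"wz":0,"x":0,"y":0,"z":2,"fingers":0},{"wx":0,"wy":0,"wz":0,"x":0,"y":0,"z":2,"fingers":0},{"wx":0,"wy":0,"wz":0,"x":0,"y":0,"z":2,"fingers":0},{"wx":0,"wy":0,"wz":0,"x":0,"y":0,"z":2,"fingers":0},{"wx":0,"wy":0,"wz":0,"x":0,"y":0,"z":0,"fingers":0}]'; python3 -c "
from plan import *
dev()"
```

```text
time: 22.8
position: [0.5715, -0.0674, 0.2165]
tcp_rot: [-2.985, -0.403, -0.661]
wrist_force: [-2.2, -2.0, -3.5]
gripper_width: 0.0423
gripper_force: 30.0
in post frame mm [-1.6 -0.8 94. ] tilt err deg [-0.  0.  0.] f post [-3.9 -1.3 -2.1] w 42.26525384066527 gf 29.999557190167252 t 22.8
```

```bash
python3 -m pendant '[{"wx":0,"wy":0,"wz":0,"x":0,"y":0,"z":4,"fingers":0},{"wx":0,"wy":0,"wz":0,"x":0,"y":0,"z":4,"fingers":0},{"wx":0,"wy":0,"wz":0,"x":0,"y":0,"z":4,"fingers":0},{"wx":0,"wy":0,"wz":0,"x":0,"y":0,"z":3,"fingers":0},{"wx":0,"wy":0,"wz":0,"x":0,"y":0,"z":2,"fingers":0},{"wx":0,"wy":0,"wz":0,"x":0,"y":0,"z":1,"fingers":0},{"wx":0,"wy":0,"wz":0,"x":0,"y":0,"z":1,"fingers":0},{"wx":0,"wy":0,"wz":0,"x":0,"y":0,"z":1,"fingers":0},{"wx":0,"wy":0,"wz":0,"x":0,"y":0,"z":1,"fingers":0},{"wx":0,"wy":0,"wz":0,"x":0,"y":0,"z":0,"fingers":0}]'; python3 -c "
from plan import *
dev()"
```

```text
time: 24.05
position: [0.58, -0.0651, 0.1975]
tcp_rot: [-2.985, -0.403, -0.661]
wrist_force: [-4.8, -3.2, -2.3]
gripper_width: 0.0426
gripper_force: 30.0
in post frame mm [-1.6 -0.8 73. ] tilt err deg [-0.  0.  0.] f post [-6.  -1.8  0.3] w 42.60229874043844 gf 29.99993549688952 t 24.05
```

```bash
python3 -m pendant '[{"wx":0,"wy":0,"wz":0,"x":-0.5,"y":0,"z":0.4,"fingers":0},{"wx":0,"wy":0,"wz":0,"x":0,"y":0,"z":0,"fingers":0},{"wx":0,"wy":0,"wz":0,"x":0,"y":0,"z":0.4,"fingers":0},{"wx":0,"wy":0,"wz":0,"x":0,"y":0,"z":0,"fingers":0},{"wx":0,"wy":0,"wz":0,"x":0,"y":0,"z":0.4,"fingers":0},{"wx":0,"wy":0,"wz":0,"x":0,"y":0,"z":0,"fingers":0},{"wx":0,"wy":0,"wz":0,"x":0,"y":0,"z":0.4,"fingers":0},{"wx":0,"wy":0,"wz":0,"x":0,"y":0,"z":0,"fingers":0},{"wx":0,"wy":0,"wz":0,"x":0,"y":0,"z":0,"fingers":0},{"wx":0,"wy":0,"wz":0,"x":0,"y":0,"z":0,"fingers":0}]'; python3 -c "
from plan import *
dev()"
```

```text
time: 25.3
position: [0.5803, -0.065, 0.197]
tcp_rot: [-2.985, -0.403, -0.663]
wrist_force: [-11.4, -0.1, 5.7]
gripper_width: 0.042
gripper_force: 30.0
in post frame mm [-1.6 -0.8 72.5] tilt err deg [-0. -0.  0.] f post [-7.5  2.9  9.8] w 42.016214937053114 gf 30.00438185816165 t 25.3
```

```bash
python3 -m pendant '[{"wx":0,"wy":0,"wz":0,"x":0,"y":0,"z":0,"fingers":1},{"wx":0,"wy":0,"wz":0,"x":0,"y":0,"z":0,"fingers":1},{"wx":0,"wy":0,"wz":0,"x":0,"y":0,"z":0,"fingers":1},{"wx":0,"wy":0,"wz":0,"x":0,"y":0,"z":0,"fingers":1},{"wx":0,"wy":0,"wz":0,"x":0,"y":0,"z":-5,"fingers":1},{"wx":0,"wy":0,"wz":0,"x":0,"y":0,"z":-20,"fingers":1},{"wx":0,"wy":0,"wz":0,"x":0,"y":0,"z":-35,"fingers":1},{"wx":0,"wy":0,"wz":0,"x":0,"y":0,"z":-40,"fingers":1},{"wx":0,"wy":-8.4,"wz":0,"x":0,"y":0,"z":0,"fingers":1},{"wx":0,"wy":-8.3,"wz":0,"x":0,"y":0,"z":0,"fingers":1}]'; python3 -c "
from plan import *
dev()
h=[.4423,.2695]
go(([*h,.2],DOWN),([*h,.0255],DOWN))"
```

```text
time: 26.55
position: [0.5394, -0.0766, 0.2896]
tcp_rot: [-3.087, -0.416, -0.224]
wrist_force: [1.6, -0.1, -0.1]
gripper_width: 0.0877
gripper_force: 0.0
in post frame mm [ -1.   -1.1 174.3] tilt err deg [ 0.  16.7 -0. ] f post [ 1.4 -0.5 -0.7] w 87.70670373248615 gf 0.0 t 26.55
t 26.55 pos [539.4 -76.6 289.6] f [ 1.6 -0.1 -0.1] tq [-16.9  35.2  -0.4] w 87.70670373248615 gf 0.0 j [ 12.2   1.3 -15.7  -0.5 -64.8  93.3]
turn [ 0.  -8.3 -0. ] shift [  -2.  -359.4   89.6]
turn [0. 0. 0.] shift [  0.    0.  174.5]
```

```bash
python3 -m pendant '[{"wx":0,"wy":-8.3,"wz":0,"x":0,"y":0,"z":0,"fingers":1},{"wx":0,"wy":0,"wz":0,"x":0,"y":-60,"z":0,"fingers":1},{"wx":0,"wy":0,"wz":0,"x":0,"y":-60,"z":0,"fingers":1},{"wx":0,"wy":0,"wz":0,"x":0,"y":-60,"z":5,"fingers":1},{"wx":0,"wy":0,"wz":0,"x":0,"y":-60,"z":15,"fingers":1},{"wx":0,"wy":0,"wz":0,"x":-1,"y":-60,"z":15,"fingers":1},{"wx":0,"wy":0,"wz":0,"x":-1,"y":-59.5,"z":15,"fingers":1},{"wx":0,"wy":0,"wz":0,"x":0,"y":0,"z":55,"fingers":1},{"wx":0,"wy":0,"wz":0,"x":0,"y":0,"z":55,"fingers":1},{"wx":0,"wy":0,"wz":0,"x":0,"y":0,"z":50,"fingers":1}]'; python3 -c "
from plan import *
h=[.4423,.2695]
go(([*h,.0255],DOWN))
from look import save
save('top','t5.png')"
```

```text
time: 27.8
position: [0.4423, 0.2702, 0.0756]
tcp_rot: [-3.113, -0.421, -0.001]
wrist_force: [1.0, 0.3, -0.4]
gripper_width: 0.0874
gripper_force: 0.0
t 27.8 pos [442.3 270.2  75.6] f [ 1.   0.3 -0.4] tq [ -3.4 -10.1   1.2] w 87.36520177188497 gf 0.0 j [ 53.1  14.7 -30.2   0.  -45.1  52.3]
turn [-0.  -0.   0.1] shift [-0.2  0.7 50.1]
```

```bash
python3 -m pendant '[{"wx":0,"wy":0,"wz":0,"x":0,"y":0.5,"z":30,"fingers":1},{"wx":0,"wy":0,"wz":0,"x":0,"y":0,"z":19,"fingers":1},{"wx":0,"wy":0,"wz":0,"x":0,"y":0,"z":0,"fingers":1},{"wx":0,"wy":0,"wz":0,"x":0,"y":0,"z":0,"fingers":0},{"wx":0,"wy":0,"wz":0,"x":0,"y":0,"z":0,"fingers":0},{"wx":0,"wy":0,"wz":0,"x":0,"y":0,"z":0,"fingers":0},{"wx":0,"wy":0,"wz":0,"x":0,"y":0,"z":0,"fingers":0},{"wx":0,"wy":0,"wz":0,"x":0,"y":0,"z":0,"fingers":0},{"wx":0,"wy":0,"wz":0,"x":0,"y":0,"z":0,"fingers":0},{"wx":0,"wy":0,"wz":0,"x":0,"y":0,"z":0,"fingers":0}]'; python3 -c "
from plan import *
s=robot.sense()['position']
go(([*s[:2],.3267],DOWN),([*s[:2],.3267],TILT),(onpost(.160,-.0014,-.0007),TILT))"
```

```text
time: 29.1
position: [0.4427, 0.2695, 0.028]
tcp_rot: [3.113, 0.42, 0.0]
wrist_force: [-1.7, -0.1, 3.2]
gripper_width: 0.0424
gripper_force: 30.0
t 29.1 pos [442.7 269.5  28. ] f [-1.7 -0.1  3.2] tq [-9.2 28.8 10.2] w 42.44733717805218 gf 30.00066054984927 j [ 53.1  18.7 -32.8   0.  -38.5  52.3]
turn [ 0. -0.  0.] shift [   0.     0.  -298.7]
turn [-0. 25.  0.] shift [0. 0. 0.]
turn [0. 0. 0.] shift [-14.7 358.9  48.6]
```

```bash
python3 -m pendant '[{"wx":0,"wy":0,"wz":0,"x":0,"y":0,"z":-30,"fingers":0},{"wx":0,"wy":0,"wz":0,"x":0,"y":0,"z":-55,"fingers":0},{"wx":0,"wy":0,"wz":0,"x":0,"y":0,"z":-60,"fingers":0},{"wx":0,"wy":0,"wz":0,"x":0,"y":0,"z":-60,"fingers":0},{"wx":0,"wy":0,"wz":0,"x":0,"y":0,"z":-55,"fingers":0},{"wx":0,"wy":8.3,"wz":0,"x":0,"y":0,"z":0,"fingers":0},{"wx":0,"wy":8.3,"wz":0,"x":0,"y":0,"z":0,"fingers":0},{"wx":0,"wy":8.4,"wz":0,"x":0,"y":0,"z":0,"fingers":0},{"wx":0,"wy":0,"wz":0,"x":0,"y":58,"z":0,"fingers":0},{"wx":0,"wy":0,"wz":0,"x":0,"y":58,"z":0,"fingers":0}]'; python3 -c "
from plan import *
go((onpost(.160,-.0014,-.0007),TILT));dev()
from look import save
save('scene','s6.png')"
```

```text
time: 30.35
position: [0.4719, 0.1568, 0.2868]
tcp_rot: [-2.984, -0.41, -0.66]
wrist_force: [1.2, 0.4, -1.9]
gripper_width: 0.0425
gripper_force: 30.0
t 30.35 pos [471.9 156.8 286.8] f [ 1.2  0.4 -1.9] tq [-48.4 133.8   2.8] w 42.523497632682336 gf 30.00285747461021 j [ 51.7 -15.2 -42.2  20.9 -44.3  41.3]
turn [-0.1  0.   0.3] shift [  3.7 242.6  13.2]
in post frame mm [ -5.1 241.9 173.2] tilt err deg [-0.1  0.   0.3] f post [ 0.3  0.1 -2.3] w 42.523497632682336 gf 30.00285747461021 t 30.35
```

```bash
python3 -m pendant '[{"wx":0,"wy":0,"wz":0,"x":1,"y":58,"z":0,"fingers":0},{"wx":0,"wy":0,"wz":0,"x":1,"y":58,"z":0,"fingers":0},{"wx":0,"wy":0,"wz":0,"x":1,"y":58,"z":0,"fingers":0},{"wx":0,"wy":0,"wz":0,"x":1,"y":50,"z":0,"fingers":0},{"wx":0,"wy":0,"wz":0,"x":0,"y":13,"z":5,"fingers":0},{"wx":0,"wy":0,"wz":0,"x":0,"y":0,"z":12,"fingers":0},{"wx":0,"wy":0,"wz":0,"x":0,"y":0,"z":12,"fingers":0},{"wx":0,"wy":0,"wz":0,"x":0,"y":0,"z":8,"fingers":0},{"wx":0,"wy":0,"wz":0,"x":0,"y":0,"z":0,"fingers":0},{"wx":0,"wy":0,"wz":0,"x":0,"y":0,"z":0,"fingers":0}]'
python3 - <<'E'
from plan import *
dev()
from held2 import *
im=vision.camera('scene');cv2.imwrite('pics/s7.png',im[:,:,::-1])
overlay(.022,.006,(0,0,0),im,'ov7.png')
E
```

```text
time: 31.65
position: [0.5549, -0.0653, 0.2563]
tcp_rot: [-2.984, -0.404, -0.662]
wrist_force: [-0.1, -0.8, -0.6]
gripper_width: 0.0425
gripper_force: 30.0
in post frame mm [  1.2   5.7 136.6] tilt err deg [-0.  -0.   0.1] f post [-0.5 -0.7 -0.4] w 42.539821951227395 gf 29.999513709917665 t 31.65
```

View pics/ov7.png

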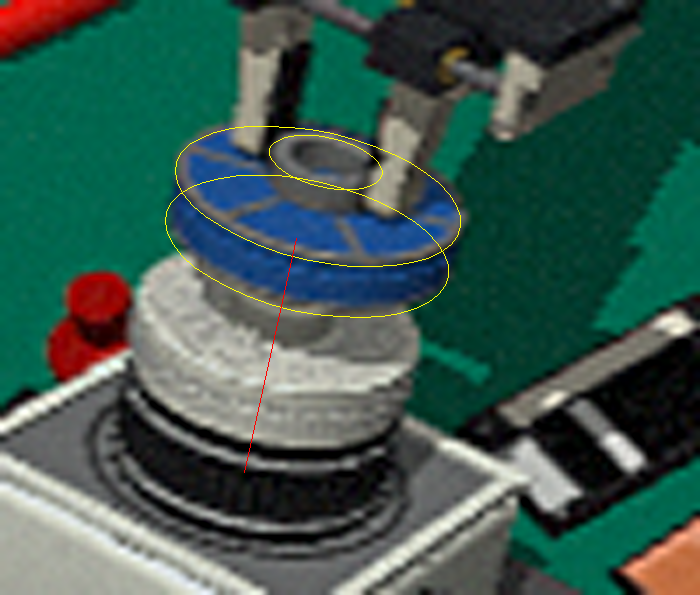

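The hepa is seated on the carbon, and the prefilter is held square, matching its outline (hub at (327,160)). It sits 6 mm to +y, so I'll correct that and lower it.

```bash
python3 -m pendant '[{"wx":0,"wy":0,"wz":0,"x":-1.3,"y":3.4,"z":0,"fingers":0},{"wx":0,"wy":0,"wz":0,"x":-1.2,"y":3,"z":0,"fingers":0},{"wx":0,"wy":0,"wz":0,"x":0,"y":0,"z":4,"fingers":0},{"wx":0,"wy":0,"wz":0,"x":0,"y":0,"z":4,"fingers":0},{"wx":0,"wy":0,"wz":0,"x":0,"y":0,"z":3,"fingers":0},{"wx":0,"wy":0,"wz":0,"x":0,"y":0,"z":2,"fingers":0},{"wx":0,"wy":0,"wz":0,"x":0,"y":0,"z":2,"fingers":0},{"wx":0,"wy":0,"wz":0,"x":0,"y":0,"z":2,"fingers":0},{"wx":0,"wy":0,"wz":0,"x":0,"y":0,"z":2,"fingers":0},{"wx":0,"wy":0,"wz":0,"x":0,"y":0,"z":0,"fingers":0}]'; python3 -c "
from plan import *
dev()"
```

```text
time: 32.95
position: [0.562, -0.0705, 0.2375]
tcp_rot: [-2.985, -0.403, -0.661]
wrist_force: [-0.9, 0.5, -1.4]
gripper_width: 0.0423
gripper_force: 30.0
in post frame mm [ -1.8  -1.2 117.3] tilt err deg [-0.  0.  0.] f post [-1.3  0.7 -1. ] w 42.276143283279026 gf 29.999665590003133 t 32.95
```

```bash
python3 -m pendant '[{"wx":0,"wy":0,"wz":0,"x":0,"y":-0.4,"z":2,"fingers":0},{"wx":0,"wy":0,"wz":0,"x":0,"y":0,"z":2,"fingers":0},{"wx":0,"wy":0,"wz":0,"x":0,"y":0,"z":2,"fingers":0},{"wx":0,"wy":0,"wz":0,"x":0,"y":0,"z":2,"fingers":0},{"wx":0,"wy":0,"wz":0,"x":0,"y":0,"z":2,"fingers":0},{"wx":0,"wy":0,"wz":0,"x":0,"y":0,"z":2,"fingers":0},{"wx":0,"wy":0,"wz":0,"x":0,"y":0,"z":2,"fingers":0},{"wx":0,"wy":0,"wz":0,"x":0,"y":0,"z":2,"fingers":0},{"wx":0,"wy":0,"wz":0,"x":0,"y":0,"z":1,"fingers":0},{"wx":0,"wy":0,"wz":0,"x":0,"y":0,"z":0,"fingers":0}]'; python3 -c "
from plan import *
dev()"
```

```text
time: 34.2
position: [0.5688, -0.0682, 0.2222]
tcp_rot: [-2.985, -0.403, -0.662]
wrist_force: [0.5, -0.5, -1.7]
gripper_width: 0.0422
gripper_force: 30.0
in post frame mm [ -1.7  -0.8 100.3] tilt err deg [-0.  0.  0.] f post [-0.4 -0.6 -1.8] w 42.22201728400694 gf 29.999597305431962 t 34.2
```

```bash
python3 -m pendant '[{"wx":0,"wy":0,"wz":0,"x":0,"y":0,"z":1,"fingers":0},{"wx":0,"wy":0,"wz":0,"x":0,"y":0,"z":1,"fingers":0},{"wx":0,"wy":0,"wz":0,"x":0,"y":0,"z":0.5,"fingers":0},{"wx":0,"wy":0,"wz":0,"x":0,"y":0,"z":0.5,"fingers":0},{"wx":0,"wy":0,"wz":0,"x":0,"y":0,"z":0.5,"fingers":0},{"wx":0,"wy":0,"wz":0,"x":0,"y":0,"z":0.3,"fingers":0},{"wx":0,"wy":0,"wz":0,"x":0,"y":0,"z":0.3,"fingers":0},{"wx":0,"wy":0,"wz":0,"x":0,"y":0,"z":0.3,"fingers":0},{"wx":0,"wy":0,"wz":0,"x":0,"y":0,"z":0,"fingers":0},{"wx":0,"wy":0,"wz":0,"x":0,"y":0,"z":0,"fingers":0}]'; python3 -c "
from plan import *
dev()"
```

```text
time: 35.45
position: [0.5703, -0.0678, 0.2192]
tcp_rot: [-2.985, -0.403, -0.662]
wrist_force: [-8.9, 0.8, 8.8]
gripper_width: 0.0424
gripper_force: 30.0
in post frame mm [-1.6 -0.8 96.9] tilt err deg [ 0. -0.  0.] f post [-3.9  3.1 11.5] w 42.424585728607624 gf 30.003770040348172 t 35.45
```

```bash
python3 -m pendant '[{"wx":0,"wy":0,"wz":0,"x":0,"y":0,"z":0,"fingers":1},{"wx":0,"wy":0,"wz":0,"x":0,"y":0,"z":0,"fingers":1},{"wx":0,"wy":0,"wz":0,"x":0,"y":0,"z":0,"fingers":1},{"wx":0,"wy":0,"wz":0,"x":0,"y":0,"z":0,"fingers":1},{"wx":0,"wy":0,"wz":0,"x":0,"y":0,"z":-5,"fingers":1},{"wx":0,"wy":0,"wz":0,"x":0,"y":0,"z":-20,"fingers":1},{"wx":0,"wy":0,"wz":0,"x":0,"y":0,"z":-35,"fingers":1},{"wx":0,"wy":0,"wz":0,"x":-30,"y":-45,"z":0,"fingers":1},{"wx":0,"wy":0,"wz":0,"x":-30,"y":-45,"z":0,"fingers":1},{"wx":0,"wy":0,"wz":0,"x":-30,"y":-45,"z":0,"fingers":1}]'
python3 - <<'E'
from plan import *
dev()
from look import save
from fit import *
t=save('top','t9.png');s=save('scene','s9.png')
R=lambda im,x,y,w,h,W,Hh:cv2.resize(im[y:y+h,x:x+w],(W,Hh),interpolation=cv2.INTER_CUBIC)
cv2.imwrite('pics/c9.png',np.hstack([R(t,262,140,80,80,400,400),R(s,200,160,100,100,400,400)])[:,:,::-1])
E
```

```text
time: 36.7
position: [0.4323, 0.0331, 0.2354]
tcp_rot: [-2.985, -0.399, -0.664]
wrist_force: [-0.7, 1.5, 0.8]
gripper_width: 0.0877
gripper_force: 0.0
in post frame mm [-91.1 133.  156.6] tilt err deg [ 0.  -0.1 -0.1] f post [0.1 1.6 0.9] w 87.74242882087866 gf 0.0 t 36.7
```

View pics/c9.png

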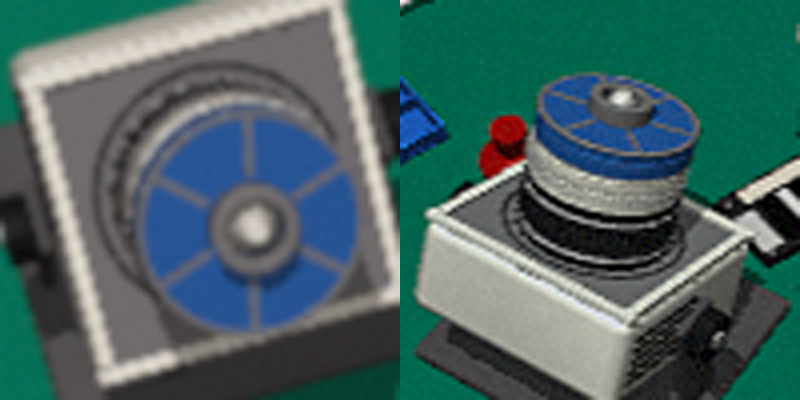

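All three rings are stacked flush, and the post tip just shows in the hub at (250,228) and (620,97). Handing in.

```bash
python3 -c "
from rig import workorder
print(workorder.hand_in())"
```

```text
the job is handed in; nothing more can be done
None
```

The carbon, fine filter and pre-filter rings are on the post in that order, hub side out, fully home and released, and the job is handed in at about 37 s; no verdict came back.

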